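# Take the glue press apart at the model club

## Task

The glue has set: take the press stack apart from the top down, piece after piece in that order, setting each one centred on its own place before moving on to the next: the steel weight on the cork coaster, the wing lengthwise in the black tray, the fuselage lengthwise in the wooden cradle, still on its side across both bars, and the two aluminium plates squarely one upon the other along the plain wooden block. Set everything down gently, drop nothing, and leave the amber paint bottle standing where it is.

Things in the scene. Friction and masses are not known exactly. Their poses are not given: they have to be found in the camera images.
- weight: Dark steel cylinder, upright, 44 mm diameter, 45 mm tall, about 0.5 kg. Origin: centre of its underside; z up. At the start it is the top of the press stack, on the upper plate.
- upper_plate: Bare aluminium plate, 100 mm (its x) by 50 mm (its y) by 8 mm thick, 108 g; identical to the lower plate. Origin: centre of its underside; z up. At the start it lies under the weight and on the wing, its long side along the wing, underside about 39 mm above the table.
- wing: Olive plastic model-aeroplane wing, flat, 170 mm along its x, 38 mm along its y at the middle, narrowing to 22 mm at the tips, 10 mm thick over the middle 100 mm; both ends alike. Origin: centre of its underside; z up. At the start between the two plates, crosswise to the lower plate and fuselage, underside about 29 mm above the table; its tips stick out from under the upper plate.
- lower_plate: Bare aluminium plate, 100 mm (its x) by 50 mm (its y) by 8 mm thick, 108 g. Origin: centre of its underside; z up. At the start it lies under the wing, crosswise to it, on top of and along the fuselage, underside about 21 mm above the table.
- fuselage: Olive model fuselage on its side, along x: dark nose at +85 mm, tail at -90 mm. Middle 100 mm: 30 mm wide (y), 18 mm thick (z), flat sides; clear canopy juts 7 mm at +y, x 17 to 43 mm; thin fin to y +27 mm, x -71 to -89 mm. Origin: centre of the middle's underside. Starts at the stack's bottom, on a fixed blue mat 3 mm thick; nose and tail stick out under the lower plate.
- coaster: Round cork coaster, 80 mm diameter, 5 mm thick, fixed to the table. Origin: centre of its underside, so its top is at z = 5 mm. The place of the weight.
- plate_block: Plain light-wood block, 100 mm (its x) by 40 mm (its y), 14 mm high, flat top, fixed. Origin: centre of its underside. The place where both plates are piled, long side along the block; being 50 mm wide they overhang it by 5 mm on each side.
- parts_tray: Shallow black plastic tray, 200 mm (its x) by 120 mm (its y) outside, walls 4 mm thick, rim 11 mm above the table, floor 4 mm above the table, fixed. Origin: centre of its underside. The place of the wing, span along the tray's x, either way round.
- cradle: Fixed light-wood cradle: base 120 mm (its x) by 70 mm (y), 6 mm thick; two crossbars at x = +50 and -50 mm, 8 mm wide, tops at 20 mm, ending in lips (tops at 30 mm, inner faces at y = +27 and -27 mm). Origin: centre of its underside. The fuselage lies on both bars between the lips along x, either way round, its 100 mm middle centred on the cradle.
- amber_bottle: Small amber glass paint bottle with black cap, 32 mm diameter, 62 mm tall, standing on the table beyond the stack; to be left standing where it is. Origin: centre of its underside.
Mind the look-alikes: they are no part of the job. Leave any blue or pink look-alike of the wing alone.

How it is judged (in metres and radians):
On the way, in this order (a step that is already met when the one before it is completed fails the run):
1. the steel weight stands released on the cork coaster (horizontal distance between weight and coaster below 0.015 m and z of weight in the frame of coaster between 0.002 and 0.009 m and angle between weight's own z axis and vertical below 0.1 rad and linear speed of weight below 0.03 m/s and not (contact force between weight and the fingers above 0.05 N)), for 0.2 s.
2. then the upper plate lies released on the wooden block (horizontal distance between upper_plate and plate_block below 0.015 m and z of upper_plate in the frame of plate_block between 0.011 and 0.026 m and angle between upper_plate's own z axis and vertical below 0.1 rad and angle between the x axis of upper_plate and the x axis of plate_block, either way round below 0.2 rad and linear speed of upper_plate below 0.03 m/s and not (contact force between upper_plate and the fingers above 0.05 N)), for 0.2 s.
3. then the wing lies released in the black tray (horizontal distance between wing and parts_tray below 0.015 m and z of wing in the frame of parts_tray between 0.001 and 0.008 m and angle between wing's own z axis and vertical below 0.1 rad and angle between the x axis of wing and the x axis of parts_tray, either way round below 0.2 rad and linear speed of wing below 0.03 m/s and not (contact force between wing and the fingers above 0.05 N)), for 0.2 s.
4. then the lower plate lies released squarely on the first, on the block (horizontal distance between lower_plate and plate_block below 0.015 m and z of lower_plate in the frame of plate_block between 0.011 and 0.026 m and angle between lower_plate's own z axis and vertical below 0.1 rad and angle between the x axis of lower_plate and the x axis of plate_block, either way round below 0.2 rad and horizontal distance between upper_plate and lower_plate below 0.012 m and angle between the x axis of upper_plate and the x axis of lower_plate, either way round below 0.2 rad and linear speed of lower_plate below 0.03 m/s and not (contact force between lower_plate and the fingers above 0.05 N)), for 0.2 s.
5. then the fuselage lies released in the wooden cradle (horizontal distance between fuselage and cradle below 0.013 m and z of fuselage in the frame of cradle between 0.017 and 0.024 m and angle between fuselage's own z axis and vertical below 0.1 rad and angle between the x axis of fuselage and the x axis of cradle, either way round below 0.2 rad and linear speed of fuselage below 0.03 m/s and not (contact force between fuselage and the fingers above 0.05 N)), for 0.2 s.
At the end, for the whole second after the job is handed in: Weight on coaster, plates piled on block, wing on tray floor: each within 15 mm of its place's centre; fuselage on the cradle's bars within 13 mm; plates within 12 mm of each other; long sides along their place (and plates to each other) within 0.2 rad; level within 0.1 rad, released, at rest (all of step 1 and all of step 2 and all of step 3 and all of step 4 and all of step 5); the robot touches nothing.
It fails at once if a piece is dropped, thrown or knocked (over 0.6 m/s while the fingers do not touch it) ((linear speed of weight above 0.6 m/s and contact force between weight and the fingers below 0.05 N) or (linear speed of upper_plate above 0.6 m/s and contact force between upper_plate and the fingers below 0.05 N) or (linear speed of wing above 0.6 m/s and contact force between wing and the fingers below 0.05 N) or (linear speed of lower_plate above 0.6 m/s and contact force between lower_plate and the fingers below 0.05 N) or (linear speed of fuselage above 0.6 m/s and contact force between fuselage and the fingers below 0.05 N)).
It fails at once if the amber bottle is tipped over 0.4 rad or shifted by more than 30 mm (angle between amber_bottle's own z axis and vertical above 0.4 rad or distance of amber_bottle from where it was at the start of the episode above 0.03 m).
It also fails if it takes over 120 s, if anything falls off the work surface, if the arm or the gripper's body presses on something with over 40 N, if the wrist force passes 120 N, or if a joint passes its speed limit or range.

## Robot

A 6-joint arm with a two-finger parallel gripper is mounted at the origin on the work surface. World frame = base frame: x ahead of the robot, y to its left, z up, the work surface at z = 0. Lengths are in mm, angles in rad, forces in N, time in s.
With the tool pointing down it reaches from about 350 to 875 mm from the base axis. Payload 4.2 kg.
Tool frame: the origin (TCP) lies on the centre line of the jaws, within the pads' length; the fingertips stand 8 mm ahead of it and the grasp point (between the pads) lies 11 mm behind it (robot.tcp_to_tips is the distance from the TCP to the fingertips, in mm); z points along the fingers, y is the line along which they close (so a half turn about z gives the same grasp; the last joint's range is limited). The gripper opens to 87 mm and grips with 3 to 60 N. Pads are 19 mm wide; open, the fingers measure 117 mm over their backs; the gripper's body (75 mm by 190 mm) begins 51 mm behind the grasp point.
Start: joints at [1.422, 0.385, 0.008, 0, -1.194, -0.259], TCP at [247.836, 573.739, 230.55] pointing down, gripper open.
Joint ranges: [-3.14, 3.14], [-1.21, 2.06], [-1.07, 1.41], [-3.16, 2.05], [-2.99, -0.16], [-3.1, 3.1]. Speed limits (rad/s): [2.79, 2.79, 3.14, 3.14, 3.14, 3.14].

## Interface

Orientations are given as a 3x3 rotation matrix whose columns are the frame's x, y, z axes.
In Python, from rig import robot, vision, ticket gives the robot as it stands. The module is installed in compiled form; this text tells all that it offers.
- The arm moves only by the shell command python3 -m creep 'ROWS' [FORCE]. ROWS is JSON, one flat list of numbers, 7 for each row, row after row: the opening, from 0 (shut) to 1 (fully open), then the shift along the tool's x, y, z as a fraction of full scale, then the turn, a rotation vector about the tool's x, y, z as a fraction of full scale. In form: [hand, tx, ty, tz, ax, ay, az, hand, tx, ty, tz, ax, ay, az, ...]. A call has 1 to 10 rows; each row is the pose to reach, as a shift and turn from the pose commanded when the call began, along the tool's axes at that moment; what a row does not reach only later rows make up. Full scale, the value 1, is 100 cm for a shift and 1.5 rad for a turn. A row lasts 1/10 s, in which the tool goes at most 50 mm and 8.59 degrees, less where a joint would pass 70% of its speed; a pose out of reach is approached as far as the arm can. A call with a number of a shift or a turn outside -1 to 1 is refused whole. A call with a gripper value outside its range is refused whole. The fingers move at their own pace and stop on an object; FORCE is the grip in N (left out, the last holds). Time passes only in rows, so rows that repeat a pose let the fingers close. It gives the time, the measured TCP pose, the force, the opening and the grip force at its end, in the units of the state.
- robot.sense(): the state, without advancing time (a new reading comes with each control period).
- vision.get_image(name): name is "scene" or "top" or "wrist"; returns a dict with "img" (480x640x3 uint8, blue, green, red), "vfov" (degrees; the focal length in pixels is half the picture's height over the tangent of half this angle, whatever the lens; pixels are square), "cx", "cy" (the principal point, pixels), "R" (3x3) and "t" (3): a world point X has camera coordinates R X + t; the wrist camera has in their place "tool_from_camera" (4x4, takes a point from camera to tool coordinates, whose origin is the TCP and whose axes are the flange's). Camera axes: x right, y down, z forward; pixel columns grow to the right and rows downward; lengths in mm; the calibration is good to about 2 mm. A picture is of the moment at which its call begins: read the wrist's pose just before it. There is no depth.
- ticket.finish_job(): hands the job in; it is judged then, once.
The state is a dict: "t": time; "q": joint angles; "joint_velocities": joint speeds; "joint_efforts": joint torques, N m; "position": TCP position; "tool_rot": TCP orientation; "ft_force": force on the tool from outside, world axes, zero at the start; "moment": the same for the moment, N m; "grip_width": finger opening in mm; "finger_force": force on a finger pad.
Only numpy, scipy, OpenCV 4.12 (cv2) and the standard library are available. Lean on these libraries where they do the work, as an engineer would, in place of code of your own. Each camera call takes 0.05 s, during which the arm holds its last target. There are 200 camera calls.

## Working session

There is one attempt and no reset: what is moved stays moved. The work goes in short steps, Python scripts to look and compute and a shell command to move; the robot and the scene stay as the last step left them, time stands still between calls to the robot, and variables do not carry over. Pictures are saved under pics/ and viewed, at most 14 in all, crops included, and the job is handed in when it is done.

```bash
mkdir -p pics; ls; python3 - <<'E'
from rig import robot,vision
import cv2,numpy as np
s=robot.sense();print(s)
for n in("scene","top"):
    d=vision.get_image(n);cv2.imwrite(f"pics/{n}0.png",d["img"]);print(n,{k:v for k,v in d.items() if k!="img"})
E
```

```text
pics
{'t': 0.0, 'q': array([ 1.42160742e+00,  3.85566888e-01,  6.64254895e-03, -4.70295605e-04,
       -1.19399993e+00, -2.58572426e-01]), 'joint_velocities': array([ 3.87068210e-05,  8.03415096e-04, -6.90935909e-04, -3.59389321e-04,
       -2.14064012e-03, -2.34477719e-05]), 'joint_efforts': array([ 8.84330238e-04, -3.90667105e+01,  1.87406141e+01,  4.21973661e+00,
        1.10336868e-02, -1.85947338e-04]), 'position': array([247.62241138, 573.22783259, 229.46414956]), 'tool_rot': array([[ 9.17942104e-01, -3.96713666e-01, -7.48729482e-04],
       [-3.96714354e-01, -9.17939847e-01, -2.03926965e-03],
       [ 1.21717513e-04,  2.16896321e-03, -9.99997640e-01]]), 'ft_force': array([-0.19635748, -0.0837195 ,  0.21452409]), 'moment': array([ 0.00875109, -0.01818922, -0.0332128 ]), 'finger_force': 0.0, 'grip_width': 86.74423517347155}
scene {'vfov': 56.273991450718874, 'cx': 319.51495114922545, 'cy': 245.34665805491562, 'R': array([[ 0.35829546,  0.93351891, -0.0129152 ],
       [ 0.6013629 , -0.24134753, -0.76165218],
       [-0.71413376,  0.2651298 , -0.64785736]]), 't': array([-174.16638161, -216.25971916, 1387.48591524])}
top {'vfov': 45.69038167361669, 'cx': 319.2296740283246, 'cy': 239.04985549731282, 'R': array([[ 0.00979949, -0.99963717, -0.02508975],
       [-0.99922234, -0.00883092, -0.03842837],
       [ 0.03819286,  0.02544682, -0.99894633]]), 't': array([  10.85370529,  446.7093544 , 1290.24628594])}
```

View pics/scene0.png

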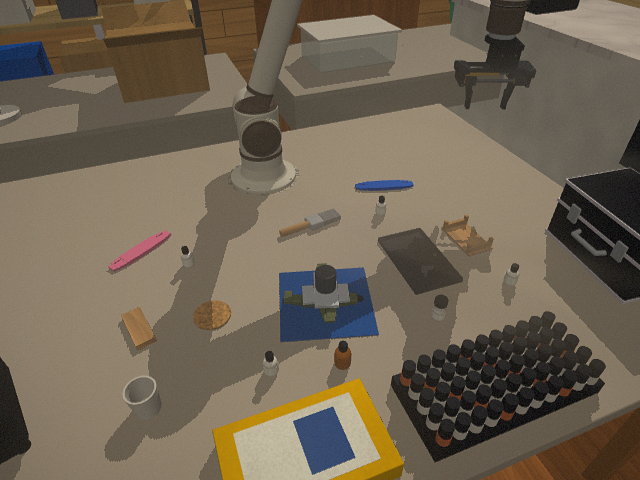

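View pics/top0.png

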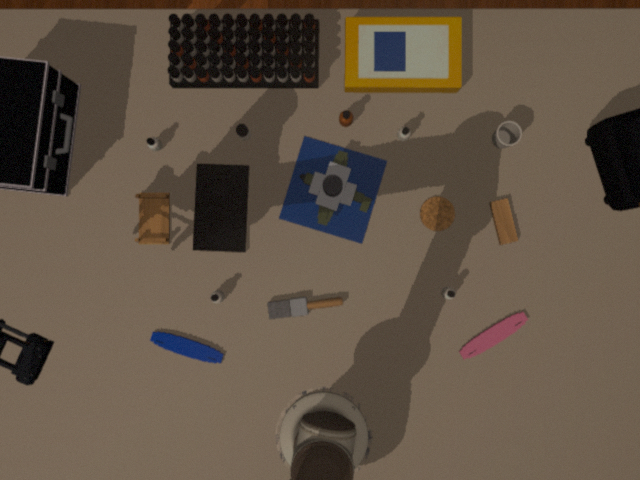

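The scene and top views show the stack on the blue mat at top px (333,187), the cork coaster at (437,213), the block at (504,221), the tray at (221,207), the cradle at (154,219) and the amber bottle at (346,118).

Candidates that could be confused:
- **Wing:** the olive piece under the plate at (335,190). The blue one at (187,347) and the pink one at (493,335) are look-alikes.
- **Weight:** the dark cylinder at (333,185). The black bottle top at (242,130) is not it.
- **Block:** the plain wood at (504,221). The cradle at (154,219) and the brush handle at (325,303) are not it.

Next I'll check these in close crops.

```bash
cat > h.py <<'E'
import numpy as np,cv2
from rig import robot,vision
def cam(n):
    d=vision.get_image(n);d["f"]=240/np.tan(np.radians(d["vfov"])/2);return d
def world(d,u,v,z):
    r=np.array([(u-d["cx"])/d["f"],(v-d["cy"])/d["f"],1.]);R=np.array(d["R"]);t=np.array(d["t"])
    c=-R.T@t;w=R.T@r;return c+w*(z-c[2])/w[2]
def proj(d,X):
    c=np.array(d["R"])@np.array(X,float)+d["t"];return c[:2]/c[2]*d["f"]+[d["cx"],d["cy"]]
def crop(img,x,y,w,h,k,name):
    o=cv2.resize(img[y:y+h,x:x+w],None,fx=k,fy=k,interpolation=cv2.INTER_CUBIC)
    o=cv2.convertScaleAbs(o,alpha=1.6)
    for i in range(0,w,10):cv2.putText(o,str(x+i),(i*k,8),0,.3,(0,255,255));cv2.line(o,(i*k,10),(i*k,14),(0,255,255))
    for i in range(0,h,10):cv2.putText(o,str(y+i),(0,i*k+4),0,.3,(0,255,255));cv2.line(o,(20,i*k),(24,i*k),(0,255,255))
    cv2.imwrite(f"pics/{name}.png",o)
def toolcam(d,s):
    "give the wrist picture world R,t"
    T=np.eye(4);T[:3,:3]=s["tool_rot"];T[:3,3]=s["position"];W=np.linalg.inv(T@np.array(d["tool_from_camera"]))
    d["R"]=W[:3,:3];d["t"]=W[:3,3];return d
def wrist():
    s=robot.sense();return toolcam(cam("wrist"),s)
E
python3 - <<'E'
from h import *
a=cv2.imread("pics/top0.png")
crop(a,275,130,115,115,5,"c_stack");crop(a,130,155,125,105,6,"c_left");crop(a,412,180,110,75,7,"c_right")
E
```

```text
(no output)
```

View pics/c_stack.png

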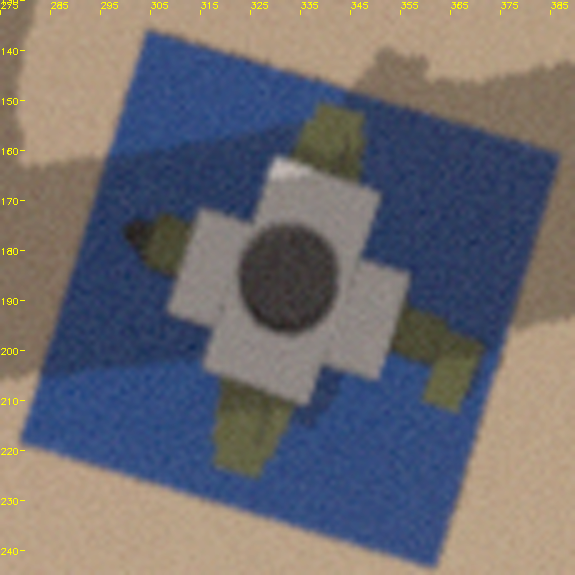

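View pics/c_left.png

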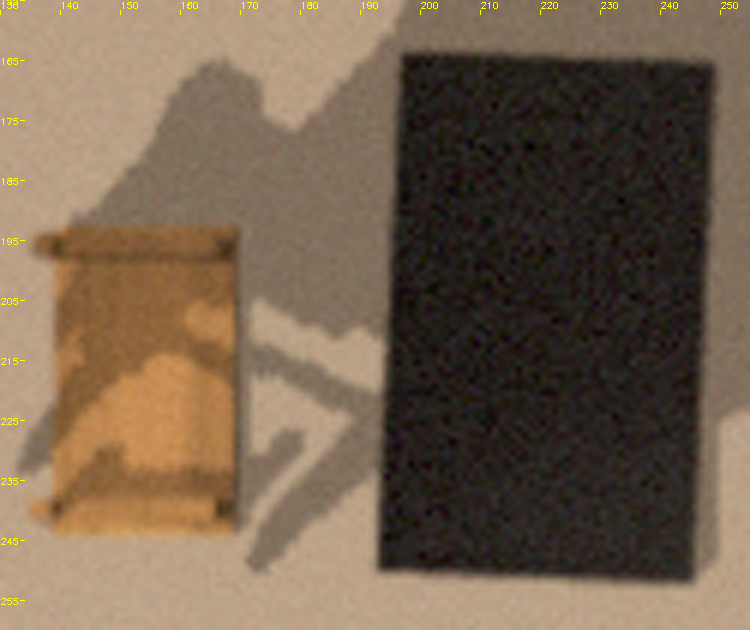

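View pics/c_right.png

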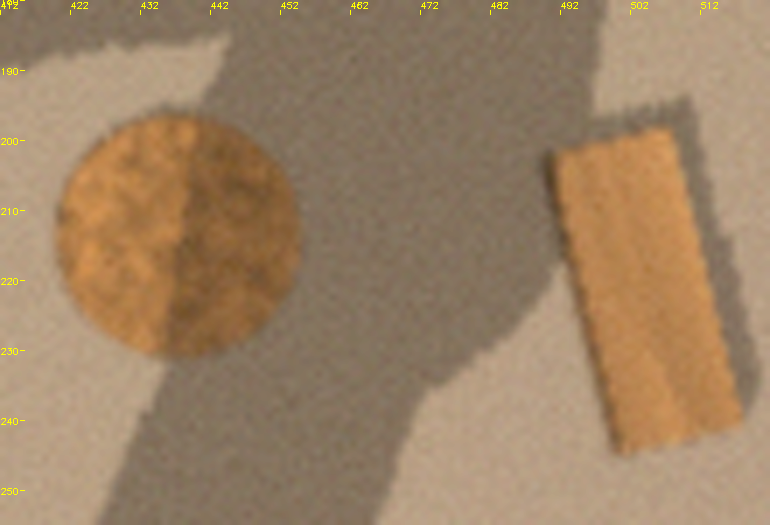

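The crops confirm the choices: dark cylinder on the plate cross with the weight top at (332.6,185.8), olive wing running up and down, and the fuselage nose to the left at (300,177) with its fin lower right. Next I'll turn the pixel positions into world poses.

```bash
cat >> h.py <<'E'
def fit(d,pts,z):
    P=np.array([world(d,u,v,z)[:2] for u,v in pts]);return P
def rect(P):
    "centre, long-axis angle from 4 corners in order"
    c=P.mean(0);a=(P[0]+P[1]-P[2]-P[3])/2;b=(P[1]+P[2]-P[3]-P[0])/2
    L=a if np.hypot(*a)>np.hypot(*b) else b
    return c.round(1),round(np.arctan2(L[1],L[0]),3),round(np.hypot(*a)),round(np.hypot(*b))
def go(x,y,z,ang=None):
    "tool-axes move for TCP to (x,y,z), closing line at ang (mod pi)"
    s=robot.sense();R=np.array(s["tool_rot"]);p=s["position"]
    t=R.T@(np.array([x,y,z])-p)/1000;ty=np.arctan2(R[1,1],R[0,1])
    if ang is None:da=0
    else:
        da=(ang-ty+np.pi/2)%np.pi-np.pi/2
    print("p",p.round(1),"yang",ty.round(3),"t",round(s["t"],2),"q6",s["q"][5].round(2))
    print("shift",t.round(4),"az",round(-da/1.5,4),"or",round((-da+np.copysign(np.pi,da))/1.5,4),"w",round(s["grip_width"],1),"F",np.round(s["ft_force"],1))
E
python3 - <<'E'
from h import *
d=cam("top")
S=lambda L:[(275+x/5,130+y/5) for x,y in L]
Lf=lambda L:[(130+x/6,155+y/6) for x,y in L]
Rr=lambda L:[(412+x/7,180+y/7) for x,y in L]
print("weight",fit(d,S([(288,279)]),92))
print("upper",rect(fit(d,S([(275,157),(382,190),(310,405),(205,370)]),47)))
print("wingtips",rect(fit(d,S([(320,103),(365,112),(262,477),(213,467)]),37)))
print("lower",rect(fit(d,S([(200,208),(410,272),(380,382),(168,312)]),29)))
f=fit(d,S([(124,233),(479,373-15)]),12);print("fus",f.round(1),f.mean(0))
print("coaster",fit(d,Rr([(178.5,235)]),5))
print("block",rect(fit(d,Rr([(552,153),(672,128),(743,422),(620,455)]),14)))
print("tray",rect(fit(d,Lf([(402,53),(714,65),(695,580),(378,570)]),11)))
print("cradle",rect(fit(d,Lf([(55,228),(238,228),(235,533),(52,533)]),6)))
print("amber",fit(d,[(346,118)],62))
w=fit(d,S([(288,279)]),92)[0]
go(w[0],w[1],230,rect(fit(d,S([(275,157),(382,190),(310,405),(205,370)]),47))[1]+np.pi/2)
E
```

```text
weight [[557.70616084 -14.61082561]]
upper (array([563.1, -16.7]), np.float64(-0.31), 100, 49)
wingtips (array([560.3, -15.4]), np.float64(-0.271), 170, 21)
lower (array([559.5, -15.1]), np.float64(-1.873), 50, 100)
fus [[ 588.9   60.8]
 [ 532.8 -101.6]] [560.84467341 -20.41177062]
coaster [[ 507.21308009 -253.90315705]]
block (array([ 490.1, -402.4]), np.float64(0.225), 98, 40)
tray (array([516.4, 240.3]), np.float64(-0.025), 198, 121)
cradle (array([491. , 396.1]), np.float64(0.011), 117, 71)
amber [[711.8043156  -42.68922367]]
p [247.7 573.3 229.7] yang -1.979 t 0.15 q6 -0.26
shift [5.178e-01 4.167e-01 5.000e-04] az -0.0653 or 2.0291 w 87.4 F [0.4 0.9 0.5]
```

```bash
python3 -m creep '[1,0.518,0.417,0,0,0,-0.06,1,0.518,0.417,0,0,0,-0.06,1,0.518,0.417,0,0,0,-0.06,1,0.518,0.417,0,0,0,-0.06,1,0.518,0.417,0,0,0,-0.06,1,0.518,0.417,0,0,0,-0.06,1,0.518,0.417,0,0,0,-0.06,1,0.518,0.417,0,0,0,-0.06,1,0.518,0.417,0,0,0,-0.06,1,0.518,0.417,0,0,0,-0.06]'; python3 -c "
from h import *
go(558,-15,230,-0.29+np.pi/2)"
```

```text
t: 1.15
position: [481.4, 129.5, 230.6]
tool_rot: [[0.95, -0.312, 0.0], [-0.312, -0.95, 0.0], [0.0, -0.0, -1.0]]
ft_force: [1.2, 0.9, -0.4]
grip_width: 87.0
finger_force: 0.0
p [481.4 129.5 230.6] yang -1.888 t 1.15 q6 0.66
shift [0.1179 0.1134 0.0006] az -0.0183 or 2.0761 w 87.0 F [ 1.2  0.9 -0.4]
```

```bash
python3 -m creep '[1,0.04,0.038,0,0,0,-0.018,1,0.08,0.076,0,0,0,-0.018,1,0.118,0.113,0,0,0,-0.018,1,0.118,0.113,0,0,0,-0.018,1,0.118,0.113,0,0,0,-0.018]'; python3 - <<'E'
from h import *
go(558,-15,230,-0.29+np.pi/2)
d=wrist();cv2.imwrite("pics/w1.png",cv2.convertScaleAbs(d["img"],alpha=1.3));np.save("w1.npy",{k:v for k,v in d.items() if k!="img"},allow_pickle=True)
for X in [(557.7,-14.6,92),(562,-16,47),(560,-15,37),(560,-17,12)]:print(X,proj(d,X))
E
```

```text
t: 1.65
position: [558.1, -14.7, 229.7]
tool_rot: [[0.957, -0.29, -0.001], [-0.29, -0.957, -0.0], [-0.001, 0.001, -1.0]]
ft_force: [-0.8, 0.7, -0.9]
grip_width: 86.9
finger_force: 0.0
p [558.1 -14.7 229.7] yang -1.865 t 1.65 q6 1.01
shift [ 0.      0.0004 -0.0003] az -0.0031 or 2.0913 w 86.9 F [-0.8  0.7 -0.9]
(557.7, -14.6, 92) [319.64169878 229.59939356]
(562, -16, 47) [319.84204354 209.16784908]
(560, -15, 37) [319.4061738  209.01959938]
(560, -17, 12) [321.59968223 202.04732647]
```

View pics/w1.png

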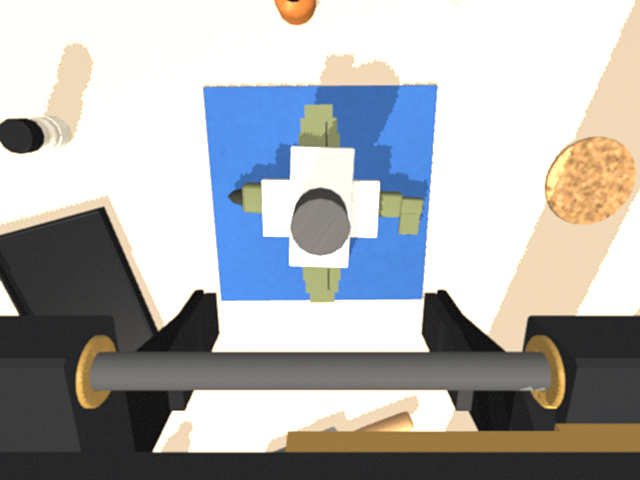

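The wrist view shows the weight's top disc at (320,227) against a predicted (319.6,229.6). The upper plate corners are at (292,147), (355,147), (351,267) and (289,267), the wing tips at (318,105) and (322,301), and the nose at (229,197). Together with the top view that fixes the stack.

```bash
python3 - <<'E'
from h import *
d=np.load("w1.npy",allow_pickle=True).item()
print("weight",fit(d,[(320.5,227)],92))
print("upper",rect(fit(d,[(292,147),(355,147),(351,267),(289,267)],47)))
print("wing",rect(fit(d,[(304.5,105),(332.5,105),(334,301),(311,301)],36)))
print("lower",rect(fit(d,[(262.5,180),(379.5,181),(378.5,237.5),(262,237)],29)))
f=fit(d,[(229,197),(422,207)],12);print("fus",f,f.mean(0))
print("coaster",fit(d,[(590.5,180)],5))
go(558,-15,65)
E
```

```text
weight [[559.37406809 -15.74962666]]
upper (array([561.2, -17.3]), np.float64(-0.321), 100, 51)
wing (array([558.7, -15.7]), np.float64(-0.274), 169, 21)
lower (array([557.5, -15.3]), np.float64(-1.871), 50, 100)
fus [[ 588.3508572    60.85551388]
 [ 529.5037645  -102.13671855]] [558.92731085 -20.64060233]
coaster [[ 507.90580664 -253.66652697]]
p [557.6 -13.4 229.9] yang -1.864 t 1.7 q6 1.01
shift [0.0011 0.0014 0.1649] az 0.0 or 2.0944 w 86.8 F [ 0.3  0.4 -0.1]
```

```bash
python3 -m creep '[1,0.001,0.001,0.05,0,0,0,1,0.001,0.001,0.1,0,0,0,1,0.001,0.001,0.14,0,0,0,1,0.001,0.001,0.165,0,0,0,1,0.001,0.001,0.165,0,0,0,0.3,0.001,0.001,0.165,0,0,0,0.3,0.001,0.001,0.165,0,0,0,0.3,0.001,0.001,0.165,0,0,0,0.3,0.001,0.001,0.165,0,0,0,0.3,0.001,0.001,0.165,0,0,0]' 30; python3 -c "
from h import *
go(558,-15,65)"
```

```text
t: 2.7
position: [558.9, -13.9, 66.5]
tool_rot: [[0.958, -0.287, 0.002], [-0.287, -0.958, 0.0], [0.002, -0.001, -1.0]]
ft_force: [-0.3, -0.5, -1.1]
grip_width: 54.8
finger_force: 0.0
p [558.9 -13.9  66.5] yang -1.862 t 2.7 q6 1.01
shift [-0.0006  0.0013  0.0015] az 0.0 or 2.0944 w 54.8 F [-0.3 -0.5 -1.1]
```

```bash
python3 -m creep '[0,0,0,0,0,0,0,0,0,0,0,0,0,0,0,0,0,0,0,0,0,0,0,0,0,0,0,0,0,0,0,-0.01,0,0,0,0,0,0,-0.03,0,0,0,0,0,0,-0.06,0,0,0,0,0,0,-0.09,0,0,0,0,0,0,-0.09,0,0,0]' 30; python3 -c "
from h import *
go(507.5,-254,145)"
```

```text
t: 3.6
position: [561.2, -13.3, 159.6]
tool_rot: [[0.958, -0.286, 0.009], [-0.286, -0.958, 0.002], [0.008, -0.004, -1.0]]
ft_force: [0.4, 0.2, -3.0]
grip_width: 43.5
finger_force: 30.0
p [561.2 -13.3 159.6] yang -1.861 t 3.6 q6 1.02
shift [0.0173 0.2461 0.0137] az 0.0 or 2.0944 w 43.5 F [ 0.4  0.2 -3. ]
```

```bash
python3 -m creep '[0,0.002,0.02,0,0,0,0,0,0.004,0.055,0,0,0,0,0,0.007,0.095,0,0,0,0,0,0.01,0.135,0,0,0,0,0,0.012,0.175,0,0,0,0,0,0.015,0.21,0,0,0,0,0,0.017,0.235,0,0,0,0,0,0.018,0.246,0,0,0,0,0,0.018,0.246,0,0,0,0,0,0.018,0.246,0,0,0,0]'; python3 -c "
from h import *
go(507.5,-254,25)"
```

```text
t: 4.6
position: [504.8, -254.1, 154.5]
tool_rot: [[0.958, -0.287, -0.002], [-0.287, -0.958, 0.001], [-0.002, -0.001, -1.0]]
ft_force: [0.5, -0.3, -5.0]
grip_width: 43.2
finger_force: 30.0
p [ 504.8 -254.1  154.5] yang -1.862 t 4.6 q6 1.46
shift [ 0.0028 -0.0008  0.1294] az 0.0 or 2.0944 w 43.2 F [ 0.5 -0.3 -5. ]
```

```bash
python3 -m creep '[0,0.001,-0.001,0.02,0,0,0,0,0.002,-0.001,0.055,0,0,0,0,0.002,-0.001,0.09,0,0,0,0,0.002,-0.001,0.11,0,0,0,0,0.002,-0.001,0.12,0,0,0,0,0.002,-0.001,0.123,0,0,0,0,0.002,-0.001,0.125,0,0,0,0,0.002,-0.001,0.127,0,0,0,0,0.002,-0.001,0.128,0,0,0,0,0.002,-0.001,0.128,0,0,0]'; python3 -c "
from h import *
go(507.5,-254,23.5)"
```

```text
t: 5.6
position: [507.7, -254.5, 28.2]
tool_rot: [[0.958, -0.287, 0.001], [-0.287, -0.958, -0.0], [0.001, -0.0, -1.0]]
ft_force: [-0.6, 0.3, -4.3]
grip_width: 43.2
finger_force: 30.0
p [ 507.7 -254.5   28.2] yang -1.862 t 5.6 q6 1.46
shift [-0.0004 -0.0004  0.0047] az 0.0 or 2.0944 w 43.2 F [-0.6  0.3 -4.3]
```

```bash
python3 -m creep '[0,0,0,0.001,0,0,0,0,0,0,0.002,0,0,0,0,0,0,0.003,0,0,0,0,0,0,0.004,0,0,0,0,0,0,0.0045,0,0,0,0,0,0,0.0045,0,0,0]'
```

```text
t: 6.2
position: [507.4, -254.5, 23.9]
tool_rot: [[0.958, -0.286, 0.0], [-0.286, -0.958, -0.0], [0.0, 0.0, -1.0]]
ft_force: [-3.2, 2.2, 5.1]
grip_width: 43.0
finger_force: 30.0
```

```bash
python3 -m creep '[0.6,0,0,0.0035,0,0,0,0.6,0,0,0.0035,0,0,0,1,0,0,0.0035,0,0,0,1,0,0,0.0035,0,0,0,1,0,0,0.0035,0,0,0,1,0,0,0.0035,0,0,0,1,0,0,-0.02,0,0,0,1,0,0,-0.06,0,0,0,1,0,0,-0.1,0,0,0,1,0,0,-0.13,0,0,0]'; python3 - <<'E'
from h import *
go(561.5,-16.5,120,-0.305+np.pi/2)
E
```

```text
t: 7.2
position: [508.1, -254.7, 155.7]
tool_rot: [[0.958, -0.286, 0.003], [-0.286, -0.958, -0.001], [0.003, 0.0, -1.0]]
ft_force: [0.7, -0.5, 0.5]
grip_width: 86.6
finger_force: 0.0
p [ 508.1 -254.7  155.7] yang -1.861 t 7.2 q6 1.46
shift [-0.0171 -0.2435  0.0356] az 0.0097 or -2.0847 w 86.6 F [ 0.7 -0.5  0.5]
```

```bash
python3 -m creep '[1,-0.017,-0.244,0,0,0,0.01,1,-0.017,-0.244,0,0,0,0.01,1,-0.017,-0.244,0,0,0,0.01,1,-0.017,-0.244,0,0,0,0.01,1,-0.017,-0.244,0,0,0,0.01,1,-0.017,-0.244,0,0,0,0.01,1,-0.017,-0.244,0,0,0,0.01]'; python3 - <<'E'
from h import *
go(561.5,-16.5,40,-0.305+np.pi/2)
d=wrist();cv2.imwrite("pics/w2.png",d["img"]);np.save("w2.npy",{k:v for k,v in d.items() if k!="img"},allow_pickle=True)
t=cam("top");crop(t["img"],412,180,110,75,5,"c_r2");cv2.imwrite("pics/top2.png",t["img"])
E
```

```text
t: 7.9
position: [561.0, -14.8, 152.9]
tool_rot: [[0.954, -0.299, -0.0], [-0.299, -0.954, -0.0], [-0.0, 0.0, -1.0]]
ft_force: [0.1, -0.4, 0.8]
grip_width: 87.0
finger_force: 0.0
p [561.  -14.8 152.9] yang -1.874 t 7.9 q6 1.0
shift [0.001  0.0015 0.1129] az 0.0009 or -2.0935 w 87.0 F [ 0.1 -0.4  0.8]
```

View pics/w2.png

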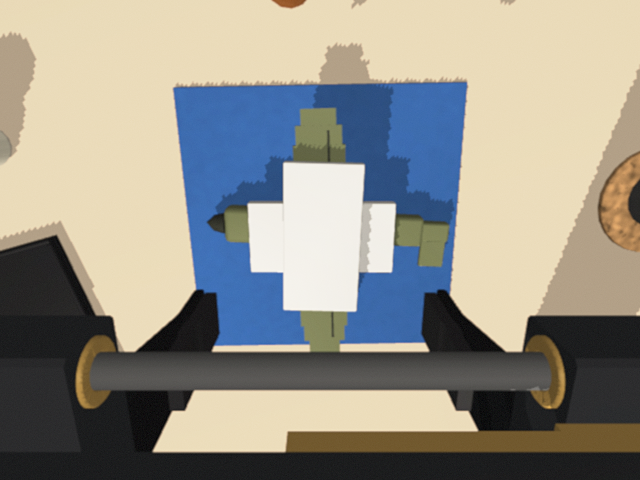

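View pics/c_r2.png

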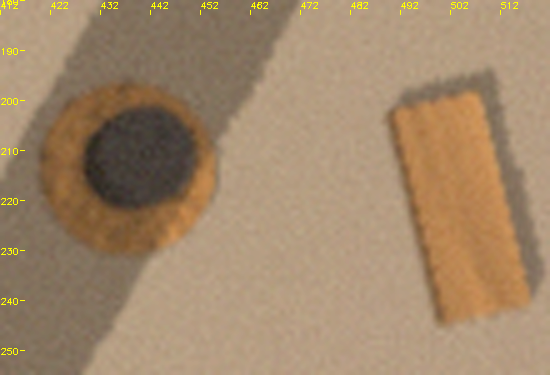

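The weight stands upright on the coaster with its top at top px (440.2,211.4). The upper plate is bare, with wrist-picture corners at (284,162), (364,164), (357,311) and (283,310).

```bash
python3 - <<'E'
from h import *
t=cam("top");print("weight",fit(t,[(440.2,211.4)],50))
d=np.load("w2.npy",allow_pickle=True).item()
r=rect(fit(d,[(284,162),(364,164),(357,311),(283,310)],47));print(r)
print("wing",rect(fit(d,[(300,109),(336,109),(339,352),(310,352)],36)))
go(r[0][0],r[0][1],48.5,r[1]+np.pi/2)
E
```

```text
weight [[ 508.23572557 -251.64888661]]
(array([561.8, -16.6]), np.float64(-0.328), 99, 50)
wing (array([558.1, -15.3]), np.float64(-0.276), 170, 22)
p [560.7 -16.8 152.9] yang -1.878 t 8.05 q6 1.0
shift [ 0.001  -0.0006  0.1044] az 0.0138 or -2.0806 w 87.0 F [ 0.4  0.2 -0.2]
```

```bash
python3 -m creep '[1,0.001,-0.001,0.04,0,0,0.014,1,0.001,-0.001,0.08,0,0,0.014,1,0.001,-0.001,0.1,0,0,0.014,0,0.001,-0.001,0.105,0,0,0.014,0,0.001,-0.001,0.105,0,0,0.014,0,0.001,-0.001,0.105,0,0,0.014,0,0.001,-0.001,0.105,0,0,0.014,0,0.001,-0.001,0.105,0,0,0.014,0,0.001,-0.001,0.105,0,0,0.014,0,0.001,-0.001,0.105,0,0,0.014]' 25; python3 -m creep '[0,0,0,0,0,0,0,0,0,0,0,0,0,0,0,0,0,0,0,0,0,0,0,0,-0.005,0,0,0,0,0,0,-0.015,0,0,0,0,0,0,-0.03,0,0,0,0,0,0,-0.05,0,0,0,0,0,0,-0.075,0,0,0,0,0,0,-0.1,0,0,0,0,0,0,-0.1,0,0,0]'; python3 -c "
from h import *
go(490,-402.4,148,0.225+np.pi/2)
cv2.imwrite('pics/w3.png',cam('wrist')['img'])"
```

```text
t: 9.05
position: [562.8, -15.1, 49.1]
tool_rot: [[0.947, -0.321, 0.001], [-0.321, -0.947, 0.0], [0.001, -0.0, -1.0]]
ft_force: [-1.1, -0.3, 5.4]
grip_width: 49.3
finger_force: 25.0
t: 10.05
position: [564.8, -14.7, 152.2]
tool_rot: [[0.947, -0.32, 0.009], [-0.32, -0.947, 0.001], [0.008, -0.004, -1.0]]
ft_force: [-0.1, 0.7, -1.0]
grip_width: 49.4
finger_force: 25.0
p [564.8 -14.7 152.2] yang -1.897 t 10.05 q6 0.98
shift [0.0532 0.3912 0.0031] az -0.3673 or 1.7271 w 49.4 F [-0.1  0.7 -1. ]
```

View pics/w3.png

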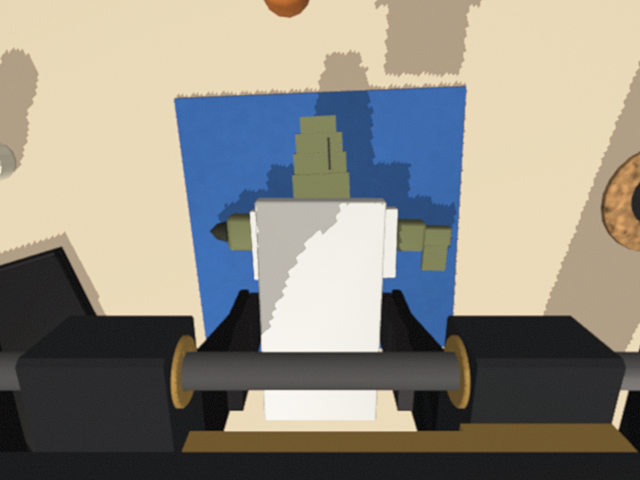

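The plate is gripped and level with corners about (257,200) to (386,200), and the wing and lower plate stayed put. I'll carry it to the block.

```bash
python3 -m creep '[0,0.003,0.02,0,0,0,-0.02,0,0.008,0.06,0,0,0,-0.06,0,0.014,0.105,0,0,0,-0.11,0,0.02,0.15,0,0,0,-0.16,0,0.027,0.195,0,0,0,-0.21,0,0.033,0.24,0,0,0,-0.26,0,0.039,0.285,0,0,0,-0.3,0,0.045,0.33,0,0,0,-0.34,0,0.05,0.365,0,0,0,-0.36,0,0.053,0.385,0,0,0,-0.367]'; python3 -m creep '[0,0.001,0.002,0,0,0,0,0,0.001,0.002,0,0,0,0,0,0.001,0.002,0,0,0,0]'; python3 -c "
from h import *
go(490,-402.4,23,0.225+np.pi/2)
d=wrist();cv2.imwrite('pics/w4.png',d['img']);np.save('w4.npy',{k:v for k,v in d.items() if k!='img'},allow_pickle=True)"
```

```text
t: 11.1
position: [487.1, -398.9, 145.9]
tool_rot: [[0.976, 0.22, -0.003], [0.22, -0.976, 0.002], [-0.003, -0.002, -1.0]]
ft_force: [-0.2, 0.0, -0.5]
grip_width: 49.5
finger_force: 25.0
t: 11.4
position: [490.2, -397.4, 147.2]
tool_rot: [[0.975, 0.222, -0.001], [0.222, -0.975, 0.001], [-0.001, -0.001, -1.0]]
ft_force: [0.6, -0.1, -0.7]
grip_width: 49.6
finger_force: 25.0
p [ 490.2 -397.4  147.2] yang -1.346 t 11.4 q6 2.22
shift [-0.0012  0.005   0.1242] az -0.0004 or 2.094 w 49.6 F [ 0.6 -0.1 -0.7]
```

View pics/w4.png

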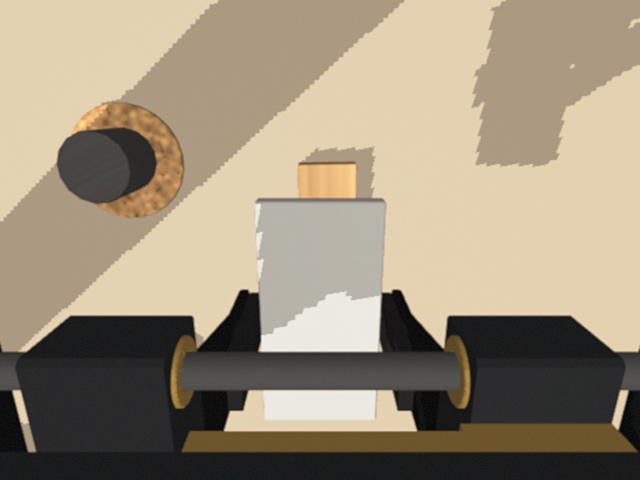

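The block's far edge shows at (299,164) to (356,163), nearly aligned with the plate. I'll compute the correction.

```bash
python3 - <<'E'
from h import *
d=np.load("w4.npy",allow_pickle=True).item()
b=fit(d,[(299,164),(356,163)],14);print(b,b.mean(0),"block centre",b.mean(0)-50*np.array([np.cos(.225),np.sin(.225)]))
p=fit(d,[(257,200),(386,200)],147);print("plate far edge",p,p.mean(0),"plate centre",p.mean(0)-50*np.array([np.cos(.225),np.sin(.225)]))
go(490,-402.4,23)
E
```

```text
[[ 532.65272029 -372.9028214 ]
 [ 541.87951509 -410.16123944]] [ 537.26611769 -391.53203042] block centre [ 488.52641234 -402.68734853]
plate far edge [[ 533.80894289 -363.57838046]
 [ 544.50513534 -410.17670768]] [ 539.15703912 -386.87754407] plate centre [ 490.41733376 -398.03286217]
p [ 490.4 -397.3  147.5] yang -1.346 t 11.45 q6 2.22
shift [-0.0015  0.005   0.1245] az 0.0 or 2.0944 w 49.4 F [ 0.2 -0.4 -1.2]
```

```bash
python3 -m creep '[0,-0.001,0.003,0.015,0,0,0,0,-0.0015,0.0045,0.045,0,0,0,0,-0.0015,0.0045,0.08,0,0,0,0,-0.0015,0.0045,0.105,0,0,0,0,-0.0015,0.0045,0.115,0,0,0,0,-0.0015,0.0045,0.12,0,0,0,0,-0.0015,0.0045,0.122,0,0,0,0,-0.0015,0.0045,0.1235,0,0,0,0,-0.0015,0.0045,0.125,0,0,0,0,-0.0015,0.0045,0.125,0,0,0]'
```

```text
t: 12.45
position: [490.7, -403.6, 24.2]
tool_rot: [[0.975, 0.222, 0.002], [0.222, -0.975, -0.001], [0.002, 0.002, -1.0]]
ft_force: [0.7, 0.8, 0.6]
grip_width: 49.6
finger_force: 25.0
```

```bash
python3 -m creep '[0,0,0,0.0005,0,0,0,0,0,0,0.001,0,0,0,0,0,0,0.001,0,0,0,0,0,0,0.001,0,0,0]'
```

```text
t: 12.85
position: [490.6, -403.6, 24.1]
tool_rot: [[0.975, 0.222, 0.002], [0.222, -0.975, -0.001], [0.002, 0.002, -1.0]]
ft_force: [-1.1, 1.1, 7.2]
grip_width: 49.4
finger_force: 25.0
```

```bash
python3 -m creep '[0.7,0,0,0,0,0,0,0.7,0,0,0,0,0,0,1,0,0,0,0,0,0,1,0,0,0,0,0,0,1,0,0,0,0,0,0,1,0,0,-0.01,0,0,0,1,0,0,-0.05,0,0,0,1,0,0,-0.09,0,0,0,1,0,0,-0.13,0,0,0,1,0,0,-0.13,0,0,0]'; python3 - <<'E'
from h import *
d=wrist();cv2.imwrite('pics/w5.png',d['img']);np.save('w5.npy',{k:v for k,v in d.items() if k!='img'},allow_pickle=True)
go(558.5,-15.5,150,-0.275+np.pi/2)
E
```

```text
t: 13.85
position: [493.3, -405.6, 160.2]
tool_rot: [[0.975, 0.223, 0.012], [0.223, -0.975, -0.008], [0.01, 0.011, -1.0]]
ft_force: [0.1, -0.3, 0.2]
grip_width: 87.0
finger_force: 0.0
p [ 491.7 -404.3  156.8] yang -1.347 t 13.9 q6 2.23
shift [ 0.1514 -0.3643  0.0056] az 0.3327 or -1.7617 w 86.6 F [ 0.1  0.  -1. ]
```

View pics/w5.png

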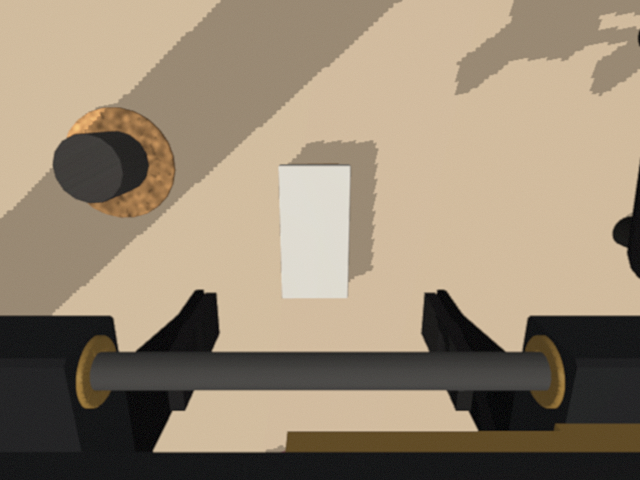

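```bash
python3 -m creep '[1,0.152,-0.363,0,0,0,0.333,1,0.152,-0.363,0,0,0,0.333,1,0.152,-0.363,0,0,0,0.333,1,0.152,-0.363,0,0,0,0.333,1,0.152,-0.363,0,0,0,0.333,1,0.152,-0.363,0,0,0,0.333,1,0.152,-0.363,0,0,0,0.333,1,0.152,-0.363,0,0,0,0.333,1,0.152,-0.363,0,0,0,0.333,1,0.152,-0.363,0,0,0,0.333]';  python3 - <<'E'
from h import *
d=np.load("w5.npy",allow_pickle=True).item()
print("plate",rect(fit(d,[(279,166),(350,166),(347,298),(283,298)],22)))
d=wrist();cv2.imwrite('pics/w6.png',d['img']);np.save('w6.npy',{k:v for k,v in d.items() if k!='img'},allow_pickle=True)
go(558.5,-15.5,38.5,-0.275+np.pi/2)
E
```

```text
t: 14.9
position: [557.1, -14.3, 151.3]
tool_rot: [[0.963, -0.27, -0.002], [-0.27, -0.963, -0.0], [-0.002, 0.001, -1.0]]
ft_force: [-0.2, -0.3, -0.0]
grip_width: 87.0
finger_force: 0.0
plate (array([ 489.8, -404. ]), np.float64(0.226), 99, 49)
p [556.9 -15.5 151.3] yang -1.846 t 14.95 q6 1.03
shift [ 0.0018 -0.0005  0.1128] az -0.0 or 2.0944 w 86.8 F [-0.6  0.2  0.2]
```

View pics/w6.png

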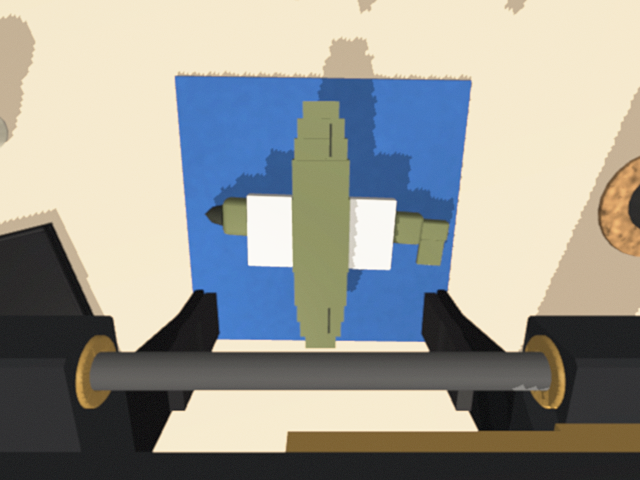

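The wing lies alone on the lower plate with its tips at (321,101) and (321,348), and the jaws are centred on it. I'll grip it.

```bash
python3 -m creep '[0.75,0.0015,0,0.04,0,0,0,0.75,0.0015,0,0.08,0,0,0,0.75,0.0015,0,0.105,0,0,0,0.75,0.0015,0,0.113,0,0,0,0.3,0.0015,0,0.113,0,0,0,0.3,0.0015,0,0.113,0,0,0,0.3,0.0015,0,0.113,0,0,0,0.3,0.0015,0,0.113,0,0,0,0.3,0.0015,0,0.113,0,0,0,0.3,0.0015,0,0.113,0,0,0]' 20; python3 -m creep '[0.2,0,0,0,0,0,0,0.2,0,0,0,0,0,0,0.2,0,0,0,0,0,0,0.2,0,0,-0.005,0,0,0,0.2,0,0,-0.015,0,0,0,0.2,0,0,-0.03,0,0,0,0.2,0,0,-0.05,0,0,0,0.2,0,0,-0.075,0,0,0,0.2,0,0,-0.1,0,0,0,0.2,0,0,-0.1,0,0,0]'; python3 -c "
from h import *
go(516.4,240.3,140,-0.025+np.pi/2)
cv2.imwrite('pics/w7.png',cam('wrist')['img'])"
```

```text
t: 15.95
position: [559.3, -16.3, 39.5]
tool_rot: [[0.962, -0.272, 0.001], [-0.272, -0.962, -0.0], [0.001, 0.0, -1.0]]
ft_force: [0.3, -1.6, 2.7]
grip_width: 37.6
finger_force: 20.0
t: 16.95
position: [561.5, -15.3, 143.4]
tool_rot: [[0.962, -0.271, 0.008], [-0.271, -0.962, 0.002], [0.008, -0.004, -1.0]]
ft_force: [-0.1, -1.2, -0.1]
grip_width: 37.5
finger_force: 20.0
p [561.5 -15.3 143.4] yang -1.846 t 16.95 q6 1.03
shift [-0.1128 -0.2338  0.0034] az -0.1665 or 1.9279 w 37.5 F [-0.1 -1.2 -0.1]
```

View pics/w7.png

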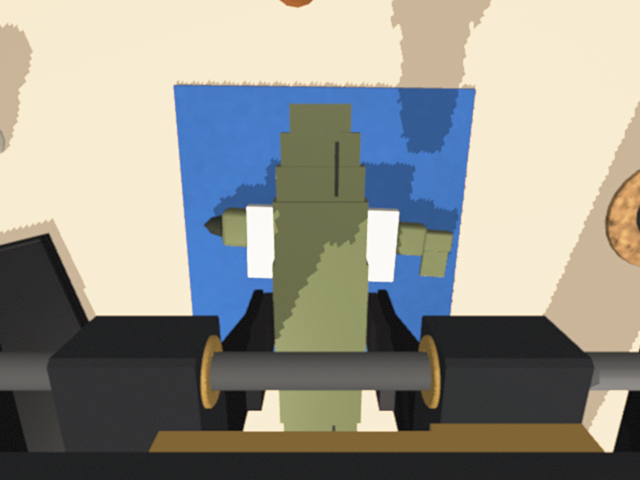

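The wing is held level at (320,200), and the lower plate and fuselage are unmoved. I'll carry it to the tray.

```bash
python3 -m creep '[0.2,-0.009,-0.019,0,0,0,-0.02,0.2,-0.026,-0.055,0,0,0,-0.05,0.2,-0.045,-0.095,0,0,0,-0.08,0.2,-0.063,-0.135,0,0,0,-0.11,0.2,-0.082,-0.175,0,0,0,-0.14,0.2,-0.097,-0.207,0,0,0,-0.16,0.2,-0.106,-0.226,0,0,0,-0.1665,0.2,-0.1104,-0.2348,0,0,0,-0.1665,0.2,-0.1104,-0.2348,0,0,0,-0.1665,0.2,-0.1104,-0.2348,0,0,0,-0.1665]'; python3 -c "
from h import *
go(516.4,240.3,15,-0.025+np.pi/2)
d=wrist();cv2.imwrite('pics/w8.png',d['img']);np.save('w8.npy',{k:v for k,v in d.items() if k!='img'},allow_pickle=True)
for X in [(100,60),(100,-60),(-100,-60),(-100,60)]:
    c,s=np.cos(-.025),np.sin(-.025);print(proj(d,(516.4+c*X[0]-s*X[1],240.3+s*X[0]+c*X[1],11)).round(0))
g=d['img'].max(2);print([''.join('#' if g[r,c]<60 else '.' for c in range(0,640,10)) for r in range(0,300,15)])
"
```

```text
t: 18.0
position: [516.4, 239.1, 138.5]
tool_rot: [[1.0, -0.027, -0.001], [-0.027, -1.0, -0.001], [-0.001, 0.001, -1.0]]
ft_force: [-0.2, -0.4, 0.5]
grip_width: 37.3
finger_force: 20.0
p [516.4 239.1 138.5] yang -1.598 t 18.0 q6 0.83
shift [ 0.0002 -0.0013  0.1235] az -0.0012 or 2.0932 w 37.3 F [-0.2 -0.4  0.5]
[221.  79.]
[414.  79.]
[397. 358.]
[240. 358.]
['####............................................................', '................................................................', '................................................................', '................................................................', '................................................................', '................................................................', '.......................##################.......................', '.......................######.......#####.......................', '.......................######.......#####.......................', '.......................#####.........####.......................', '.......................#####.........####.......................', '.......................#####.........####.......................', '.......................#####.........####.......................', '........................####.........####.......................', '........................####.........####.......................', '........................####.........####.......................', '........................####.........####.......................', '........................####.........###........................', '........................####.........###........................', '........................####.........###........................']
```

```bash
python3 -m creep '[0.2,0,-0.001,0.015,0,0,0,0.2,0,-0.001,0.045,0,0,0,0.2,0,-0.001,0.08,0,0,0,0.2,0,-0.001,0.105,0,0,0,0.2,0,-0.001,0.115,0,0,0,0.2,0,-0.001,0.12,0,0,0,0.2,0,-0.001,0.122,0,0,0,0.2,0,-0.001,0.1235,0,0,0,0.2,0,-0.001,0.1245,0,0,0,0.2,0,-0.001,0.1245,0,0,0]'; python3 -m creep '[0.2,0,0,0.0005,0,0,0,0.2,0,0,0.001,0,0,0,0.2,0,0,0.001,0,0,0]'
```

```text
t: 19.05
position: [517.1, 241.3, 15.3]
tool_rot: [[1.0, -0.026, 0.001], [-0.026, -1.0, 0.001], [0.001, -0.001, -1.0]]
ft_force: [0.2, -0.2, -0.4]
grip_width: 38.0
finger_force: 20.0
t: 19.35
position: [517.0, 241.3, 14.5]
tool_rot: [[1.0, -0.026, 0.001], [-0.026, -1.0, 0.0], [0.001, -0.0, -1.0]]
ft_force: [-1.6, 0.1, 5.7]
grip_width: 37.4
finger_force: 20.0
```

```bash
python3 -m creep '[0.7,0,0,0,0,0,0,0.7,0,0,0,0,0,0,0.7,0,0,0,0,0,0,0.7,0,0,0,0,0,0,0.7,0,0,0,0,0,0,0.7,0,0,-0.01,0,0,0,0.7,0,0,-0.04,0,0,0,1,0,0,-0.08,0,0,0,1,0,0,-0.12,0,0,0,1,0,0,-0.138,0,0,0]'; python3 -m creep '[1,0,0,0,0,0,0,1,0,0,0,0,0,0]'; python3 - <<'E'
from h import *
d=wrist();cv2.imwrite('pics/w9.png',d['img']);np.save('w9.npy',{k:v for k,v in d.items() if k!='img'},allow_pickle=True)
hsv=cv2.cvtColor(d['img'],cv2.COLOR_BGR2HSV);m=cv2.inRange(hsv,(24,50,50),(50,255,255))
m[:,:230]=0;m[:,405:]=0
n,l,st,ce=cv2.connectedComponentsWithStats(m);i=1+st[1:,4].argmax();print(st[i],ce[i])
ys,xs=np.where(l==i);P=fit(d,list(zip(xs,ys)),14);(c,sz,a)=cv2.minAreaRect(P.astype(np.float32));print("wing",c,sz,a)
go(557.5,-15.3,150,-0.3+np.pi/2)
E
```

```text
t: 20.35
position: [518.5, 242.1, 156.7]
tool_rot: [[1.0, -0.025, 0.007], [-0.025, -1.0, 0.004], [0.007, -0.004, -1.0]]
ft_force: [0.5, -0.1, -0.2]
grip_width: 77.4
finger_force: 0.0
t: 20.55
position: [516.3, 240.9, 151.8]
tool_rot: [[1.0, -0.026, -0.0], [-0.026, -1.0, 0.001], [-0.0, -0.001, -1.0]]
ft_force: [-0.0, 0.0, -1.2]
grip_width: 85.7
finger_force: 0.0
[  292   104    56   230 11193] [319.5695524  217.66032342]
wing (517.21533203125, 241.22552490234375) (39.51630783081055, 169.17420959472656) 88.59589385986328
p [515.9 240.5 150.7] yang -1.597 t 20.6 q6 0.82
shift [0.0483 0.2546 0.0009] az 0.1824 or -1.912 w 86.1 F [ 0.5 -0.3  0.3]
```

The wing is at (517.2,241.2) and well aligned in the tray. Next is the lower plate.

```bash
python3 -m creep '[1,0.0482,0.2548,0,0,0,-0.864,1,0.0482,0.2548,0,0,0,-0.864,1,0.0482,0.2548,0,0,0,-0.864,1,0.0482,0.2548,0,0,0,-0.864,1,0.0482,0.2548,0,0,0,-0.864,1,0.0482,0.2548,0,0,0,-0.864,1,0.0482,0.2548,0,0,0,-0.864,1,0.0482,0.2548,0,0,0,-0.864,1,0.0482,0.2548,0,0,0,-0.864,1,0.0482,0.2548,0,0,0,-0.864]'; python3 -m creep '[1,0,0,0,0,0,0,1,0,0,0,0,0,0]';python3 - <<'E'
from h import *
d=wrist();cv2.imwrite('pics/w10.png',d['img']);np.save('w10.npy',{k:v for k,v in d.items() if k!='img'},allow_pickle=True)
u=proj(d,(558,-15.2,29));print("pred",u)
hsv=cv2.cvtColor(d['img'],cv2.COLOR_BGR2HSV);m=cv2.inRange(hsv,(0,0,110),(180,45,255));m[285:]=0
m=cv2.erode(m,np.ones((3,3)))
n,l,st,ce=cv2.connectedComponentsWithStats(m);i=l[int(u[1]),int(u[0])];print(i,st[i],ce[i])
ys,xs=np.where(l==i);P=fit(d,list(zip(xs,ys)),29);print("plate",cv2.minAreaRect(P.astype(np.float32)))
go(558,-15.2,30,-1.872+np.pi/2)
E
```

```text
t: 21.6
position: [557.3, -15.3, 149.7]
tool_rot: [[0.297, 0.955, -0.004], [0.955, -0.297, -0.001], [-0.002, -0.003, -1.0]]
ft_force: [-0.6, 0.9, -0.0]
grip_width: 86.9
finger_force: 0.0
t: 21.8
position: [558.0, -14.9, 150.8]
tool_rot: [[0.298, 0.955, -0.001], [0.955, -0.298, -0.0], [-0.001, -0.001, -1.0]]
ft_force: [0.2, -0.5, -0.0]
grip_width: 86.9
finger_force: 0.0
pred [321.13556133 236.44030698]
330 [ 284  162   76  122 8817] [321.23023704 221.58557332]
plate ((560.408935546875, -7.6376495361328125), (84.72089385986328, 48.80938720703125), 72.46154022216797)
p [558.1 -14.9 151.1] yang -0.302 t 21.85 q6 2.58
shift [-3.000e-04  1.000e-04  1.211e-01] az -0.0008 or 2.0936 w 87.1 F [0.8 0.2 0.6]
```

```bash
python3 -m creep '[1,0,0,0.04,0,0,0,1,0,0,0.08,0,0,0,1,0,0,0.11,0,0,0,0.5,0,0,0.1212,0,0,0,0.4,0,0,0.1212,0,0,0,0.4,0,0,0.1212,0,0,0,0.4,0,0,0.1212,0,0,0,0.4,0,0,0.1212,0,0,0,0.4,0,0,0.1212,0,0,0,0.4,0,0,0.1212,0,0,0]' 25; python3 -m creep '[0.4,0,0,0,0,0,0,0.4,0,0,0,0,0,0,0.4,0,0,0,0,0,0,0.4,0,0,-0.005,0,0,0,0.4,0,0,-0.015,0,0,0,0.4,0,0,-0.03,0,0,0,0.4,0,0,-0.05,0,0,0,0.4,0,0,-0.075,0,0,0,0.4,0,0,-0.1,0,0,0,0.4,0,0,-0.115,0,0,0]';python3 -m creep '[0.4,0,0,0,0,0,0,0.4,0,0,0,0,0,0]'; python3 -c "
from h import *
go(490,-403.5,145,0.225+np.pi/2)
d=wrist();cv2.imwrite('pics/w11.png',d['img']);np.save('w11.npy',{k:v for k,v in d.items() if k!='img'},allow_pickle=True)"
```

```text
t: 22.85
position: [559.0, -14.8, 31.6]
tool_rot: [[0.296, 0.955, 0.002], [0.955, -0.296, 0.0], [0.001, 0.002, -1.0]]
ft_force: [-1.7, 0.4, 5.7]
grip_width: 49.8
finger_force: 25.0
t: 23.85
position: [559.0, -14.9, 147.9]
tool_rot: [[0.296, 0.955, 0.003], [0.955, -0.296, 0.0], [0.001, 0.003, -1.0]]
ft_force: [0.6, 0.5, -1.7]
grip_width: 49.5
finger_force: 25.0
t: 24.05
position: [557.8, -15.0, 145.2]
tool_rot: [[0.297, 0.955, -0.0], [0.955, -0.297, 0.0], [0.0, -0.001, -1.0]]
ft_force: [-0.6, 0.7, -1.7]
grip_width: 49.7
finger_force: 25.0
p [557.8 -15.  145.2] yang -0.301 t 24.05 q6 2.58
shift [-0.3911  0.0506  0.    ] az 0.6963 or -1.398 w 49.7 F [-0.6  0.7 -1.7]
```

```bash
python3 -m creep '[0.4,-0.02,0.003,0,0,0,0.03,0.4,-0.06,0.008,0,0,0,0.1,0.4,-0.105,0.014,0,0,0,0.19,0.4,-0.15,0.02,0,0,0,0.28,0.4,-0.195,0.025,0,0,0,0.37,0.4,-0.24,0.031,0,0,0,0.46,0.4,-0.285,0.037,0,0,0,0.55,0.4,-0.33,0.043,0,0,0,0.63,0.4,-0.365,0.048,0,0,0,0.68,0.4,-0.385,0.05,0,0,0,0.6963]'; python3 -m creep '[0.4,-0.002,-0.006,0,0,0,0,0.4,-0.002,-0.006,0,0,0,0,0.4,-0.002,-0.006,0,0,0,0]'; python3 - <<'E'
from h import *
go(490,-403.5,31,0.225+np.pi/2)
d=wrist();cv2.imwrite('pics/w12.png',d['img']);np.save('w12.npy',{k:v for k,v in d.items() if k!='img'},allow_pickle=True)
a=cv2.imread("pics/w11.png")
for im,c in((a,310),(a,330),(d['img'],300),(d['img'],340)):print([(r,im[r,c].tolist()) for r in range(140,230,6)])
E
```

```text
t: 25.1
position: [490.3, -399.8, 143.2]
tool_rot: [[0.976, 0.219, -0.003], [0.219, -0.976, 0.001], [-0.003, -0.002, -1.0]]
ft_force: [0.1, 1.3, -0.9]
grip_width: 49.5
finger_force: 25.0
t: 25.4
position: [488.4, -391.1, 144.5]
tool_rot: [[0.974, 0.225, -0.002], [0.225, -0.974, 0.001], [-0.001, -0.001, -1.0]]
ft_force: [-1.2, -0.2, -0.7]
grip_width: 49.8
finger_force: 25.0
p [ 488.4 -391.1  144.5] yang -1.344 t 25.4 q6 2.21
shift [-0.0011  0.0125  0.1135] az 0.0011 or -2.0933 w 49.8 F [-1.2 -0.2 -0.7]
[(140, [173, 106, 62]), (146, [171, 107, 63]), (152, [172, 108, 67]), (158, [168, 106, 67]), (164, [77, 118, 116]), (170, [91, 137, 134]), (176, [91, 135, 132]), (182, [90, 135, 133]), (188, [93, 138, 134]), (194, [92, 136, 132]), (200, [160, 166, 171]), (206, [233, 239, 242]), (212, [232, 239, 242]), (218, [232, 239, 242]), (224, [233, 239, 243])]
[(140, [95, 139, 136]), (146, [95, 137, 134]), (152, [93, 135, 131]), (158, [92, 135, 132]), (164, [68, 101, 99]), (170, [91, 135, 132]), (176, [89, 132, 129]), (182, [92, 135, 132]), (188, [91, 134, 132]), (194, [92, 136, 133]), (200, [157, 164, 169]), (206, [233, 239, 242]), (212, [232, 239, 242]), (218, [233, 239, 242]), (224, [233, 239, 242])]
[(140, [179, 211, 229]), (146, [180, 213, 230]), (152, [178, 211, 229]), (158, [180, 212, 230]), (164, [179, 212, 230]), (170, [177, 210, 228]), (176, [176, 209, 227]), (182, [177, 210, 228]), (188, [177, 210, 228]), (194, [176, 208, 227]), (200, [113, 117, 122]), (206, [171, 180, 185]), (212, [172, 182, 186]), (218, [173, 181, 187]), (224, [175, 183, 187])]
[(140, [130, 153, 171]), (146, [132, 155, 173]), (152, [131, 155, 174]), (158, [132, 156, 174]), (164, [181, 192, 196]), (170, [228, 235, 238]), (176, [228, 235, 239]), (182, [228, 235, 239]), (188, [228, 236, 238]), (194, [229, 236, 239]), (200, [109, 114, 118]), (206, [173, 182, 187]), (212, [173, 183, 187]), (218, [171, 180, 186]), (224, [173, 183, 187])]
```

```bash
python3 -m creep '[0.4,-0.0005,0.006,0,0,0,0,0.4,-0.001,0.0125,0.015,0,0,0,0.4,-0.001,0.0125,0.045,0,0,0,0.4,-0.001,0.0125,0.075,0,0,0,0.4,-0.001,0.0125,0.095,0,0,0,0.4,-0.001,0.0125,0.105,0,0,0,0.4,-0.001,0.0125,0.109,0,0,0,0.4,-0.001,0.0125,0.111,0,0,0,0.4,-0.001,0.0125,0.1125,0,0,0,0.4,-0.001,0.0125,0.1125,0,0,0]';python3 -m creep '[0.4,0,0,0.0005,0,0,0,0.4,0,0,0.001,0,0,0,0.4,0,0,0.001,0,0,0]'
```

```text
t: 26.45
position: [491.0, -404.8, 33.7]
tool_rot: [[0.975, 0.224, 0.002], [0.224, -0.975, -0.001], [0.001, 0.001, -1.0]]
ft_force: [-0.2, -0.7, -1.0]
grip_width: 49.2
finger_force: 25.0
t: 26.75
position: [490.9, -404.7, 32.7]
tool_rot: [[0.975, 0.224, 0.001], [0.224, -0.975, -0.001], [0.001, 0.001, -1.0]]
ft_force: [-0.2, 0.3, 1.9]
grip_width: 49.5
finger_force: 25.0
```

```bash
python3 -m creep '[0.4,0,0.0005,0.0005,0,0,0,0.4,0,0.0005,0.0005,0,0,0,0.4,0,0.0005,0.001,0,0,0,0.4,0,0.0005,0.001,0,0,0]'
```

```text
t: 27.15
position: [490.9, -404.7, 32.6]
tool_rot: [[0.975, 0.224, 0.001], [0.224, -0.975, -0.0], [0.0, 0.0, -1.0]]
ft_force: [-1.4, 5.0, 7.9]
grip_width: 49.3
finger_force: 25.0
```

```bash
python3 -m creep '[0.7,0,0,0,0,0,0,0.7,0,0,0,0,0,0,1,0,0,0,0,0,0,1,0,0,0,0,0,0,1,0,0,0,0,0,0,1,0,0,-0.01,0,0,0,1,0,0,-0.05,0,0,0,1,0,0,-0.09,0,0,0,1,0,0,-0.12,0,0,0,1,0,0,-0.12,0,0,0]';  python3 -m creep '[1,0,0,0,0,0,0,1,0,0,0,0,0,0]'; python3 - <<'E'
from h import *
d=wrist();cv2.imwrite('pics/w13.png',d['img'])
u=proj(d,(490,-403,30));print("pred",u)
hsv=cv2.cvtColor(d['img'],cv2.COLOR_BGR2HSV);m=cv2.inRange(hsv,(0,0,185),(180,22,255));m[:100]=0
n,l,st,ce=cv2.connectedComponentsWithStats(m);i=l[int(u[1]),int(u[0])];print(i,st[i],ce[i])
ys,xs=np.where(l==i);P=fit(d,list(zip(xs,ys)),30);print("plate",cv2.minAreaRect(P.astype(np.float32)))
go(558.5,-18,150,-1.9+np.pi/2)
E
```

```text
t: 28.15
position: [493.4, -406.9, 157.6]
tool_rot: [[0.974, 0.224, 0.01], [0.225, -0.974, -0.007], [0.008, 0.009, -1.0]]
ft_force: [-0.2, -0.8, -0.1]
grip_width: 86.6
finger_force: 0.0
t: 28.35
position: [489.8, -404.5, 149.9]
tool_rot: [[0.975, 0.223, -0.002], [0.223, -0.975, 0.001], [-0.001, -0.002, -1.0]]
ft_force: [-0.4, 0.6, -0.3]
grip_width: 86.8
finger_force: 0.0
pred [318.24446647 235.52421227]
1 [  283   162    77   140 10086] [320.54094785 230.66646837]
plate ((490.5212707519531, -404.4497985839844), (97.85990905761719, 49.126461029052734), 12.67308521270752)
p [ 489.8 -404.5  149.5] yang -1.346 t 28.4 q6 2.23
shift [ 1.533e-01 -3.614e-01 -1.000e-04] az -0.6776 or 1.4168 w 86.8 F [ 0.8 -0.9 -0.8]
```

The plates are piled at (490.5,-404.4), aligned. Now I'll move to the fuselage.

```bash
python3 -m creep '[1,0.153,-0.361,0,0,0,-0.6933,1,0.153,-0.361,0,0,0,-0.6933,1,0.153,-0.361,0,0,0,-0.6933,1,0.153,-0.361,0,0,0,-0.6933,1,0.153,-0.361,0,0,0,-0.6933,1,0.153,-0.361,0,0,0,-0.6933,1,0.153,-0.361,0,0,0,-0.6933,1,0.153,-0.361,0,0,0,-0.6933,1,0.153,-0.361,0,0,0,-0.6933,1,0.153,-0.361,0,0,0,-0.6933]'; python3 -m creep '[1,0,0,0,0,0,0,1,0,0,0,0,0,0]';python3 - <<'E'
from h import *
d=wrist();np.save('w14.npy',{k:v for k,v in d.items() if k!='img'},allow_pickle=True)
crop(d['img'],200,60,250,240,3,"w14")
t=cam("top");cv2.imwrite("pics/top14.png",t["img"])
hsv=cv2.cvtColor(t['img'],cv2.COLOR_BGR2HSV);m=cv2.inRange(hsv,(22,60,30),(50,255,255))
n,l,st,ce=cv2.connectedComponentsWithStats(m);print([(s.tolist(),c.round(1)) for s,c in zip(st[1:],ce[1:]) if s[4]>80])
go(560,-18,20,-.306)
E
```

```text
t: 29.4
position: [558.5, -18.0, 149.6]
tool_rot: [[0.299, 0.954, -0.003], [0.954, -0.299, -0.001], [-0.001, -0.002, -1.0]]
ft_force: [-1.0, 0.2, -0.1]
grip_width: 87.4
finger_force: 0.0
t: 29.6
position: [558.6, -20.2, 150.4]
tool_rot: [[0.302, 0.953, -0.001], [0.953, -0.302, -0.0], [-0.001, -0.001, -1.0]]
ft_force: [-0.5, 0.2, 0.2]
grip_width: 86.9
finger_force: 0.0
[([345, 65, 47, 23, 387], array([361.2,  79.9])), ([347, 188, 24, 23, 229], array([359. , 198.5]))]
p [558.8 -20.1 150.7] yang -0.307 t 29.7 q6 2.58
shift [0.0024 0.0006 0.1307] az -0.0008 or 2.0936 w 87.2 F [-0.7 -0.4 -0.5]
```

View pics/w14.png

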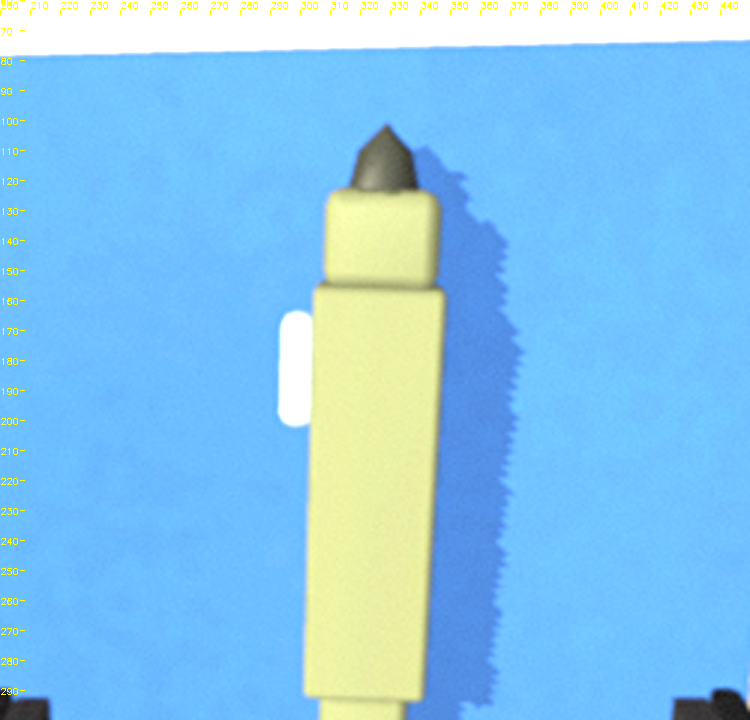

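The fuselage lies clear with its nose at (329,102), canopy at (298,183), and the middle section's corners at (304.3,155.7), (348.3,157), (340.7,293) and (301.3,292).

```bash
python3 - <<'E'
from h import *
d=np.load("w14.npy",allow_pickle=True).item()
r=rect(fit(d,[(304.3,155.7),(348.3,157),(340.7,293),(301.3,292)],21));print(r)
go(r[0][0],r[0][1],16,r[1]-np.pi/2)
E
```

```text
(array([561.5, -17.1]), np.float64(1.229), 98, 29)
p [558.8 -20.1 150.7] yang -0.307 t 29.7 q6 2.58
shift [0.0037 0.0018 0.1347] az 0.0231 or -2.0713 w 87.2 F [-0.7 -0.4 -0.5]
```

```bash
python3 -m creep '[1,0.0037,0.002,0.04,0,0,0.023,1,0.0037,0.002,0.085,0,0,0.023,0.8,0.0037,0.002,0.12,0,0,0.023,0.6,0.0037,0.002,0.134,0,0,0.023,0.2,0.0037,0.002,0.135,0,0,0.023,0.2,0.0037,0.002,0.135,0,0,0.023,0.2,0.0037,0.002,0.135,0,0,0.023,0.2,0.0037,0.002,0.135,0,0,0.023,0.2,0.0037,0.002,0.135,0,0,0.023,0.2,0.0037,0.002,0.135,0,0,0.023]' 20; python3 -m creep '[0.2,0,0,0,0,0,0,0.2,0,0,0,0,0,0,0.2,0,0,0,0,0,0,0.2,0,0,0,0,0,0,0.2,0,0,0,0,0,0]'
```

```text
t: 30.7
position: [562.3, -15.9, 16.5]
tool_rot: [[0.333, 0.943, 0.001], [0.943, -0.333, 0.0], [0.001, 0.001, -1.0]]
ft_force: [0.1, 0.1, 0.9]
grip_width: 30.8
finger_force: 0.0
t: 31.2
position: [562.3, -15.9, 16.5]
tool_rot: [[0.333, 0.943, 0.001], [0.943, -0.333, 0.0], [0.0, 0.001, -1.0]]
ft_force: [-1.8, 0.7, 5.1]
grip_width: 29.8
finger_force: 20.0
```

```bash
python3 -m creep '[0.2,0,0,-0.005,0,0,0,0.2,0,0,-0.015,0,0,0,0.2,0,0,-0.03,0,0,0,0.2,0,0,-0.05,0,0,0,0.2,0,0,-0.075,0,0,0,0.2,0,0,-0.1,0,0,0,0.2,0,0,-0.12,0,0,0,0.2,0,0,-0.12,0,0,0,0.2,0,0,-0.12,0,0,0]'; python3 - <<'E'
from h import *
go(491,396,135,0.011+np.pi/2)
d=wrist();crop(d['img'],200,60,250,240,3,"w15");np.save('w15.npy',{k:v for k,v in d.items() if k!='img'},allow_pickle=True)
for c in(-49,-40,40):pass
hsv=cv2.cvtColor(d['img'],cv2.COLOR_BGR2HSV);m=cv2.inRange(hsv,(22,60,60),(45,255,255));m[290:]=0
n,l,st,ce=cv2.connectedComponentsWithStats(m);i=1+st[1:,4].argmax();print(st[i]);b=l==i
for r in range(st[i][1],290,12):x=np.where(b[r])[0];print(r,x.min(),x.max(),end=' | ')
E
```

```text
t: 32.1
position: [561.7, -15.9, 136.0]
tool_rot: [[0.334, 0.943, 0.0], [0.943, -0.334, 0.001], [0.001, 0.0, -1.0]]
ft_force: [0.8, 0.7, -0.3]
grip_width: 29.4
finger_force: 20.0
p [561.7 -15.9 136. ] yang -0.34 t 32.1 q6 2.54
shift [ 0.3647 -0.2041  0.0012] az 0.813 or -1.2814 w 29.4 F [ 0.8  0.7 -0.3]
[  281   148    79   142 10248]
148 300 300 | 160 286 354 | 172 286 354 | 184 286 353 | 196 287 353 | 208 283 357 | 220 281 359 | 232 281 358 | 244 282 358 | 256 282 357 | 268 282 357 | 280 283 357 |
```

```bash
python3 -m creep '[0.2,0.018,-0.01,0,0,0,0.03,0.2,0.05,-0.028,0,0,0,0.1,0.2,0.088,-0.05,0,0,0,0.18,0.2,0.128,-0.072,0,0,0,0.27,0.2,0.168,-0.094,0,0,0,0.36,0.2,0.208,-0.116,0,0,0,0.45,0.2,0.248,-0.138,0,0,0,0.54,0.2,0.288,-0.16,0,0,0,0.63,0.2,0.325,-0.182,0,0,0,0.72,0.2,0.35,-0.196,0,0,0,0.78]'; python3 - <<'E'
from h import *
d=np.load("w15.npy",allow_pickle=True).item()
for r in(203,207):print("fus centre rel TCP",world(d,320,r,141)[:2]-50*np.array([.334,.943])-[561.7,-15.9])
go(491,396,135,0.011+np.pi/2)
E
```

```text
t: 33.15
position: [492.5, 381.5, 133.9]
tool_rot: [[0.998, 0.058, -0.002], [0.058, -0.998, -0.002], [-0.002, 0.002, -1.0]]
ft_force: [0.1, -0.0, -0.6]
grip_width: 30.1
finger_force: 20.0
fus centre rel TCP [-0.36148716  0.34981211]
fus centre rel TCP [-0.84993484 -1.03289692]
p [492.5 381.5 133.9] yang -1.512 t 33.15 q6 0.71
shift [-0.0006 -0.0145 -0.0012] az 0.0316 or -2.0627 w 30.1 F [ 0.1 -0.  -0.6]
```

```bash
python3 -m creep '[0.2,0,-0.008,0,0,0,0.02,0.2,0,-0.0145,0,0,0,0.0316,0.2,0,-0.0145,0,0,0,0.0316,0.2,0,-0.0145,0,0,0,0.0316]'; python3 - <<'E'
from h import *
go(491,396,32,0.011+np.pi/2)
d=wrist();cv2.imwrite('pics/w16.png',d['img'])
c,s=np.cos(.011),np.sin(.011)
P=lambda x,y,z:proj(d,(491+c*x-s*y,396.1+s*x+c*y,z)).round(0)
for n,p in dict(baseL=(60,35,6),baseR=(60,-35,6),lipLo=(54,35,30),lipLi=(54,27,30),lipRi=(54,-27,30),lipRo=(54,-35,30),nearL=(46,35,30),nearR=(46,-35,30)).items():print(n,P(*p))
hsv=cv2.cvtColor(d['img'],cv2.COLOR_BGR2HSV);m=cv2.inRange(hsv,(8,100,60),(21,255,255));m[290:]=0
n,l,st,ce=cv2.connectedComponentsWithStats(m);print(st[1:][st[1:,4]>150])
for r in range(90,290,6):
    x=np.where(m[r,180:460])[0]+180
    if len(x):
        g=np.split(x,np.where(np.diff(x)>3)[0]+1);print(r,[(a[0],a[-1]) for a in g if len(a)>2],end=' | ')
E
```

```text
t: 33.55
position: [492.9, 392.9, 135.1]
tool_rot: [[1.0, 0.013, -0.001], [0.013, -1.0, -0.001], [-0.001, 0.001, -1.0]]
ft_force: [-0.5, -0.2, -0.8]
grip_width: 29.8
finger_force: 20.0
p [492.9 392.9 135.1] yang -1.558 t 33.55 q6 0.65
shift [-0.0017 -0.0033  0.1031] az 0.0015 or -2.0929 w 29.8 F [-0.5 -0.2 -0.8]
baseL [262. 147.]
baseR [368. 147.]
lipLo [257. 161.]
lipLi [270. 161.]
lipRi [359. 161.]
lipRo [372. 161.]
nearL [257. 174.]
nearR [372. 174.]
[[ 258  150   32   74 1587]
 [ 352  150   20  140 1204]]
150 [(np.int64(264), np.int64(289)), (np.int64(352), np.int64(365))] | 156 [(np.int64(263), np.int64(287)), (np.int64(354), np.int64(367))] | 162 [(np.int64(261), np.int64(285)), (np.int64(356), np.int64(369))] | 168 [(np.int64(258), np.int64(285)), (np.int64(355), np.int64(371))] | 174 [(np.int64(259), np.int64(286)), (np.int64(355), np.int64(371))] | 180 [(np.int64(264), np.int64(286)), (np.int64(355), np.int64(366))] | 186 [(np.int64(265), np.int64(286)), (np.int64(355), np.int64(366))] | 192 [(np.int64(265), np.int64(286)), (np.int64(355), np.int64(366))] | 198 [(np.int64(265), np.int64(286)), (np.int64(355), np.int64(365))] | 204 [(np.int64(266), np.int64(284)), (np.int64(356), np.int64(365))] | 210 [(np.int64(266), np.int64(282)), (np.int64(359), np.int64(365))] | 216 [(np.int64(265), np.int64(280)), (np.int64(360), np.int64(365))] | 222 [(np.int64(266), np.int64(268)), (np.int64(360), np.int64(365))] | 228 [(np.int64(360), np.int64(364))] | 234 [(np.int64(360), np.int64(364))] | 240 [(np.int64(360), np.int64(364))] | 246 [(np.int64(359), np.int64(364))] | 252 [(np.int64(359), np.int64(363))] | 258 [(np.int64(359), np.int64(363))] | 264 [(np.int64(359), np.int64(363))] | 270 [(np.int64(359), np.int64(363))] | 276 [(np.int64(358), np.int64(363))] | 282 [(np.int64(359), np.int64(362))] | 288 [(np.int64(268), np.int64(282)), (np.int64(358), np.int64(362))] |
```

```bash
python3 -m creep '[0.2,-0.0015,-0.002,0,0,0,0,0.2,-0.0025,-0.0032,0.015,0,0,0,0.2,-0.0025,-0.0032,0.045,0,0,0,0.2,-0.0025,-0.0032,0.072,0,0,0,0.2,-0.0025,-0.0032,0.088,0,0,0,0.2,-0.0025,-0.0032,0.096,0,0,0,0.2,-0.0025,-0.0032,0.099,0,0,0,0.2,-0.0025,-0.0032,0.1005,0,0,0,0.2,-0.0025,-0.0032,0.1015,0,0,0,0.2,-0.0025,-0.0032,0.1015,0,0,0]';python3 -m creep '[0.2,0,0,0.0005,0,0,0,0.2,0,0,0.001,0,0,0,0.2,0,0,0.001,0,0,0]'
```

```text
t: 34.6
position: [490.8, 397.4, 35.2]
tool_rot: [[1.0, 0.014, 0.001], [0.014, -1.0, 0.001], [0.001, -0.001, -1.0]]
ft_force: [0.6, 1.4, -0.8]
grip_width: 29.6
finger_force: 20.0
t: 34.9
position: [490.5, 397.1, 33.6]
tool_rot: [[1.0, 0.014, 0.0], [0.014, -1.0, 0.0], [0.0, -0.0, -1.0]]
ft_force: [-1.0, -0.5, 0.0]
grip_width: 30.2
finger_force: 20.0
```

```bash
python3 -m creep '[0.2,0,0,0.0005,0,0,0,0.2,0,0,0.001,0,0,0,0.2,0,0,0.001,0,0,0,0.2,0,0,0.001,0,0,0]'
```

```text
t: 35.3
position: [490.6, 397.0, 33.5]
tool_rot: [[1.0, 0.014, 0.0], [0.014, -1.0, 0.0], [0.0, -0.0, -1.0]]
ft_force: [-2.3, -1.2, 5.8]
grip_width: 30.2
finger_force: 20.0
```

Contact is made, so I'll release, rise, and check with numbers.

```bash
python3 -m creep '[0.6,0,0,0,0,0,0,0.6,0,0,0,0,0,0,0.6,0,0,0,0,0,0,0.6,0,0,0,0,0,0,0.6,0,0,0,0,0,0,0.6,0,0,-0.01,0,0,0,0.6,0,0,-0.04,0,0,0,1,0,0,-0.08,0,0,0,1,0,0,-0.115,0,0,0,1,0,0,-0.12,0,0,0]'; python3 -m creep '[1,0,0,0,0,0,0,1,0,0,0,0,0,0]'; python3 - <<'E'
from h import *
go(490,396,150)
d=wrist();cv2.imwrite('pics/w17.png',d['img'])
hsv=cv2.cvtColor(d['img'],cv2.COLOR_BGR2HSV);m=cv2.inRange(hsv,(23,50,60),(45,255,255));m[300:]=0
n,l,st,ce=cv2.connectedComponentsWithStats(m);i=1+st[1:,4].argmax();b=l==i;print(st[i])
for r in range(st[i][1],300,8):
    x=np.where(b[r])[0];print(r,x.min(),x.max(),end=' | ')
c,s=np.cos(.014),np.sin(.014)
for p in[(50,15,38),(50,-15,38),(-50,-15,38),(-50,15,38)]:print(proj(d,(490.5+c*p[0]-s*p[1],396.6+s*p[0]+c*p[1],p[2])).round(0))
t=cam("top");cv2.imwrite("pics/top17.png",t["img"])
g=t["img"]
print("amber",cv2.absdiff(g,cv2.imread("pics/top0.png"))[105:130,335:358].max(2).mean())
h=cv2.cvtColor(g,cv2.COLOR_BGR2HSV);mm=cv2.inRange(h,(22,60,30),(50,255,255));n,l,st,ce=cv2.connectedComponentsWithStats(mm);print([(q.tolist(),k.round(1)) for q,k in zip(st[1:],ce[1:]) if q[4]>40])
E
```

```text
t: 36.3
position: [492.8, 399.2, 159.0]
tool_rot: [[1.0, 0.015, 0.008], [0.015, -1.0, 0.008], [0.008, -0.008, -1.0]]
ft_force: [0.8, 0.6, 0.3]
grip_width: 68.7
finger_force: 0.0
t: 36.5
position: [489.8, 396.4, 151.5]
tool_rot: [[1.0, 0.013, -0.002], [0.013, -1.0, -0.001], [-0.002, 0.001, -1.0]]
ft_force: [-0.3, -0.5, -1.0]
grip_width: 83.2
finger_force: 0.0
p [489.8 396.4 151.5] yang -1.558 t 36.5 q6 0.65
shift [0.0002 0.0004 0.0015] az 0.0 or 2.0944 w 83.2 F [-0.3 -0.5 -1. ]
[  498    64    88   236 13026]
64 549 552 | 72 543 582 | 80 541 580 | 88 535 584 | 96 533 583 | 104 528 584 | 112 527 583 | 120 524 581 | 128 521 582 | 136 520 581 | 144 518 579 | 152 517 577 | 160 514 576 | 168 513 575 | 176 511 573 | 184 510 571 | 192 509 570 | 200 507 568 | 208 506 566 | 216 504 564 | 224 503 563 | 232 503 560 | 240 502 558 | 248 500 556 | 256 499 554 | 264 500 551 | 272 498 548 | 280 500 544 | 288 499 542 | 296 502 535 | [295. 162.]
[343. 162.]
[341. 307.]
[298. 307.]
amber 16.553043478260868
[([417, 17, 45, 34, 483], array([447.9,  27.6])), ([345, 61, 48, 26, 399], array([361. ,  79.4])), ([397, 79, 18, 8, 67], array([405.1,  83.1])), ([413, 79, 23, 9, 94], array([423.9,  82.7])), ([211, 169, 19, 77, 1194], array([219.9, 206.9])), ([138, 229, 19, 29, 348], array([147.9, 242.8]))]
```

```bash
python3 - <<'E'
from h import *
im=cv2.imread('pics/w17.png');hsv=cv2.cvtColor(im,cv2.COLOR_BGR2HSV);m=cv2.inRange(hsv,(23,50,60),(45,255,255));m[:,:230]=0;m[:,420:]=0;m[345:]=0
for r in range(100,345,10):
    x=np.where(m[r])[0]
    if len(x):print(r,x.min(),x.max(),len(x),end=' | ')
print()
a=cv2.imread("pics/top0.png");b=cv2.imread("pics/top17.png")
for i in(a,b):
    h=cv2.cvtColor(i,cv2.COLOR_BGR2HSV)[100:135,330:365];k=(cv2.inRange(h,(3,120,20),(18,255,255))|cv2.inRange(h,(0,0,0),(180,255,40)));ys,xs=np.where(k);print("amber",xs.mean()+330,ys.mean()+100,len(xs))
d=cam("top")
# weight top disc, tray & wing
k=cv2.inRange(cv2.cvtColor(b,cv2.COLOR_BGR2GRAY)[195:235,420:460],0,62);M=cv2.moments(k,True);print("weight",world(d,420+M['m10']/M['m00'],195+M['m01']/M['m00'],50),M['m00'])
print("wing",world(d,219.9,206.9,14))
E
```

```text
110 318 318 1 | 120 310 310 1 | 130 307 322 2 | 140 299 339 41 | 150 300 338 39 | 160 300 338 39 | 170 297 341 45 | 180 296 341 46 | 190 296 341 46 | 200 296 341 46 | 210 297 341 45 | 220 297 340 44 | 230 298 340 43 | 240 298 340 43 | 250 298 340 43 | 260 298 340 43 | 270 298 340 43 | 280 298 339 42 | 290 298 340 43 | 300 298 339 42 | 310 304 333 30 | 320 304 333 30 | 330 284 332 49 | 340 283 327 45 | 
amber 345.4969696969697 118.31515151515151 165
amber 345.3546511627907 118.45930232558139 172
weight [ 508.5026553  -244.87546944   50.        ] 489.0
wing [517.92138481 242.72160327  14.        ]
```

```bash
python3 -c "
from rig import ticket
print(ticket.finish_job())"
```

```text
the job is handed in; nothing more can be done
None
```

I took the stack apart in the set order, placed all five pieces, and handed the job in at about 36.5 s; the hand-in returned no verdict. By camera measurement each piece is within a few millimetres of its place, and the amber bottle hasn't moved. My one rough reading was the weight in the final check, where shadow spoiled the mask; the reading taken just after I placed it was about 2 mm off the coaster's centre.

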